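# Charge the bench hand pump

## Robot

A 6-joint arm with a two-finger parallel gripper is mounted at the origin on a cart in front of the work surface, level with it; the furniture and walls round the work are solid. World frame = base frame: x ahead of the robot, y to its left, z up, the work surface at z = 0. Lengths are in m, angles in rad, forces in N, time in s.
With the tool pointing down it reaches from about 0.35 to 0.875 m from the base axis. Payload 15.5 kg.
Tool frame: the origin (TCP) lies at the centre of the arm's flange, where the gripper is bolted on; the fingertips stand 173 mm ahead of it and the grasp point (between the pads) lies 155 mm ahead of it; z points along the fingers, y is the direction in which the jaws open and shut (so a half turn about z gives the same grasp; the last joint's range is limited). The gripper opens to 85 mm and grips with 20 to 120 N. Pads are 22 mm wide; open, the fingers measure 114 mm over their backs; the gripper's body (76 mm by 85 mm) begins 54 mm behind the grasp point. The pads swing forward as they close: fully open they stand 13 mm farther back than shut.
Start: joints at [1.155, 0.494, 1.345, -0, 1.302, -0.096], TCP at [0.196, 0.593, 0.405] pointing down, gripper open.
Joint ranges: [-2.91, 2.91], [-0.82, 2.16], [0.22, 2.67], [-1.22, 4.37], [0.12, 2.79], [-3.08, 3.08]. Speed limits (rad/s): [1.89, 1.89, 2.57, 3.01, 3.01, 3.01].

## Interface

Orientations are given as a 3x3 rotation matrix whose columns are the frame's x, y, z axes.
In Python, from plant import movep, movel, set_joints, release, gripper_close, wait, inverse_kinematics, read_camera, camera_model, MotionError, hand_in, read_time, read_joints, read_dq, read_joint_torque, read_tool_pos, read_tool_rot, read_contact_force, read_wrist_torque, read_gripper_width gives the robot as it stands. The module is installed in compiled form; this text tells all that it offers. Calls block until the motion is done:
- movep(position, orientation): joint-space move of the TCP to a pose.
- movel(position, max_speed=0.15, attitude=None): straight line of the TCP; attitude=None keeps the orientation; max_speed is the mean speed in m/s.
- set_joints(angles): joint-space move.
- release() and gripper_close(strength=None): open the fingers fully, or close them until they stop; strength is the grip in N (None keeps the last).
- wait(seconds).
- inverse_kinematics(position, orientation): joint angles nearest the present ones, or None.
- read_camera(name): name is "side" or "top"; returns (picture, depth): 384x512x3 uint8, red, green, blue; 384x512 float32, m along the optical axis (not along the pixel's ray), 0 where there is no reading.
- camera_model(name): a dict with "intrinsics" (3x3 intrinsics, pixels), "D" ([k1, k2, p1, p2, k3] as OpenCV has them; the pictures are not rectified), "rvec" (rotation vector, rad) and "tvec" (3), from world to camera coordinates, as OpenCV has them. Camera axes: x right, y down, z forward; pixel columns grow to the right and rows downward; lengths in m; the calibration is good to about 2 mm. A picture is of the moment at which its call begins. camera_model takes no time and is no camera call.
A pose or a line that the arm cannot do raises MotionError and nothing moves.
- hand_in(): hands the job in, once; it reports no verdict.
Readings, each from a call of its own:
- read_time(): time.
- read_joints(): joint angles.
- read_dq(): joint speeds.
- read_joint_torque(): joint torques, N m.
- read_tool_pos(): TCP position.
- read_tool_rot(): TCP orientation.
- read_contact_force(): force on the tool from outside, world axes, zero at the start.
- read_wrist_torque(): the same for the moment, N m.
- read_gripper_width(): finger opening in m.
Only numpy, scipy, OpenCV 4.12 (cv2) and the standard library are available. Lean on these libraries where they do the work, as an engineer would, in place of code of your own. Each camera call takes 0.05 s, during which the arm holds its last target.

## Task

With a fingertip, push the yellow guard aside by its tab until it is well clear of the blue pump plunger. Then press the plunger down and let it come back up, again and again, until the indicator pin with the red cap has risen fully out. Only push and press, gripping nothing; do not touch the pin, and leave the guard open and the other things on the worktop undisturbed.

Things in the scene. Friction and masses are not known exactly. Their poses are not given: they have to be found in the camera images.
- pump: Bench hand pump fixed to the worktop: base plate 120x170 mm, grey block 85 mm high, steel reservoir behind it. Origin on the worktop; own z up, own -x its front; turned up to 0.45 rad either way. In a row along own y, at own x = -12 mm, stand the guard post (y = +60 mm, 16 mm thick), the plunger (y = 0) and the indicator pin (y = -60 mm).
- plunger (a joint): Plunger stroke in m: 0 = up, 0.015 = down at its stop. Spring about 6 N at the top, 10 N at the bottom, more when moved fast; returns in about 0.2 s. The pin climbs on the return: a press of 10 mm or more, then let back to the top, lifts it a step of about 8 mm (the first may give more). Shorter presses may lift nothing. Strokes after the pin is fully out do no harm.
- plunger_top (a point): Centre of the top face of the plunger's round blue mushroom head, 40 mm across with a flat top 30 mm across, 135 mm above the worktop at rest. Moves with the plunger.
- pin (a joint): Rise of the indicator pin in m: starts between 0 and 0.010 (nearly sunk), 0.046 = fully out, at its stop. Friction holds it where it is. It climbs in steps of about 8 mm, last step from about 0.038 to 0.046.
- pin_top (a point): Top centre of the indicator pin: red cap 16 mm across on a green rod 12 mm thick whose foot is white; the white foot shows only when the pin is fully out. 100 mm above the worktop at joint value 0, 146 mm fully out. Moves with the pin.
- pin_rod: The indicator pin itself (red cap, green rod, white foot); origin 2 mm below the top of the cap.
- guard (a joint): Swing of the yellow guard in rad: 0 = arm over the plunger, which it blocks; grows counter-clockwise seen from above (the arm swings from the plunger towards the back of the pump); stop at 1.8. Starts between 0 and 0.3. Light friction (about 1 N at the tab) lets it stay where it is left.
- guard_tab (a point): Top centre of the guard's upright tab, 175 mm above the worktop, 60 mm from the hinge axis. Tab 10 mm thick along the swing, 22 mm wide along the arm, 29 mm tall, on a plate whose top is 146 mm above the worktop and which ends in a 46 mm disc under the tab. At guard 0 the tab is straight above the plunger; pushing it towards the pump's own +x opens the guard.
- guard_hinge (a point): Fixed point on the guard's vertical hinge axis, on the post, 140 mm above the worktop (underside of the guard's plate). The guard's hub rises to 151 mm there.
- amber_bottle: Bystander, to be left alone: brown glass reagent bottle with white cap, 52 mm across, 105 mm tall, standing left of the pump; beyond it stands a tall fixed black computer tower (nearest corner about x 0.5, y 0.35, over 0.4 m high) to steer the arm clear of. Origin: centre of its underside.
- beaker: Bystander, to be left alone: clear plastic beaker, 76 mm across, 98 mm tall. Origin: centre of its underside.
- timer: Bystander, to be left alone: white square lab timer, 62x62x21 mm. Origin: centre of its underside.
- label_roll: Bystander, to be left alone: roll of green stickers lying flat, 52 mm across, 22 mm high. Origin: centre of its underside.
- marker: Bystander, to be left alone: white felt marker with blue cap lying along its own y, 126 mm long, 14 mm thick. Origin: centre of its underside.
- screwdriver: Bystander, to be left alone: orange-handled screwdriver lying along its own y, 189 mm long, 26 mm thick. Origin: centre of its underside.

How it is judged:
On the way, in this order (a step that is already met when the one before it is completed fails the run):
1. the guard has been swung clear of the plunger (value of joint guard above 1 rad), for 0.1 s.
2. the plunger has been pressed down (value of joint plunger above 0.009 m).
3. the indicator pin is fully out (value of joint pin above 0.043 m), for 0.2 s.
At the end, for the whole second after the job is handed in: The pin stands fully out (joint pin above 0.043 m), the guard is still swung clear (joint guard above 1.0 rad) and the plunger has come back up (joint plunger below 0.004 m) (value of joint pin above 0.043 m and value of joint guard above 1 rad and value of joint plunger below 0.004 m); the robot touches nothing.
It fails at once if the robot touches the indicator pin (contact force between any of the fingers, the arm and pin_rod above 0.3 N).
It fails at once if the plunger's head or the guard's tab is gripped between the fingers ((horizontal distance between the grasp point and plunger_top below 0.012 m and z of the grasp point in the frame of plunger_top below 0.004 m) or (horizontal distance between the grasp point and guard_tab below 0.007 m and z of the grasp point in the frame of guard_tab below 0 m)).
It fails at once if the plunger is pressed before the guard is clear (value of joint plunger above 0.004 m and value of joint guard below 0.8 rad).
It fails at once if a bystander is pushed more than 25 mm, or lifted (distance of any of amber_bottle, beaker, timer, marker from where it was at the start of the episode above 0.025 m or height (world z) of any of amber_bottle, beaker, timer, marker above 0.015 m).
It fails at once if the bottle or the beaker is tipped over (angle between any of amber_bottle, beaker's own z axis and vertical above 0.4 rad).
It also fails if it takes over 58 s, if anything falls off the work surface, if the arm or the gripper's body presses on something with over 40 N, if the wrist force passes 120 N, or if a joint passes its speed limit or range.

## Working session

There is one attempt and no reset: what is moved stays moved. The work goes in short steps, each a Python script; the robot and the scene stay as the last script left them, time stands still between calls to the robot, and variables do not carry over. Pictures are saved under pics/ and viewed, and the job is handed in when it is done.

```bash
mkdir -p pics; ls; python3 - <<'E'
from plant import *
import cv2,numpy as np
for n in ("side","top"):
    p,d=read_camera(n); cv2.imwrite(f"pics/{n}0.png",p[:,:,::-1]); np.savez(f"{n}0.npz",p=p,d=d)
    m=camera_model(n); print(n,m)
    R=cv2.Rodrigues(np.array(m["rvec"],float))[0]; print(-R.T@np.array(m["tvec"]).ravel())
print(read_time(),read_tool_pos(),read_tool_rot(),read_gripper_width())
E
```

```text
pics
side {'intrinsics': array([[442.60362879,   0.        , 259.89656121],
       [  0.        , 442.60362879, 193.4311417 ],
       [  0.        ,   0.        ,   1.        ]]), 'D': array([-0.1494928,  0.       ,  0.       ,  0.       ,  0.       ]), 'rvec': array([ 0.38802693,  2.90762502, -0.89526307]), 'tvec': array([ 0.52263139, -0.02342409,  1.56282956])}
[0.73529521 0.73116155 1.28096535]
top {'intrinsics': array([[430.92070327,   0.        , 258.12645141],
       [  0.        , 430.92070327, 198.75587431],
       [  0.        ,   0.        ,   1.        ]]), 'D': array([-0.05949679,  0.        ,  0.        ,  0.        ,  0.        ]), 'rvec': array([ 2.12867262, -2.16268988,  0.17296548]), 'tvec': array([-0.03298011,  0.54299235,  1.24977365])}
[ 0.34605486 -0.02947562  1.31804392]
0.1 [0.19644603 0.59318085 0.40416515] [[-9.49299259e-01  3.14373557e-01 -4.27963732e-04]
 [ 3.14373837e-01  9.49298714e-01 -1.02041522e-03]
 [ 8.54738591e-05 -1.10322001e-03 -9.99999388e-01]] 0.08522925616405135
```

View pics/side0.png

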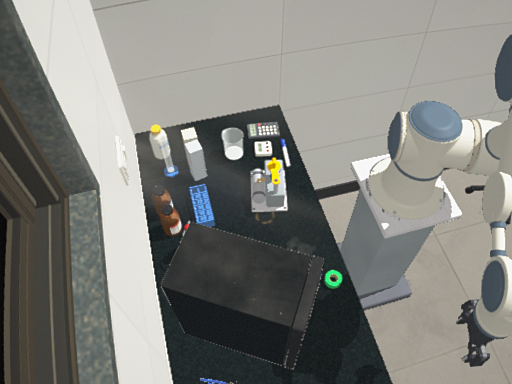

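View pics/top0.png

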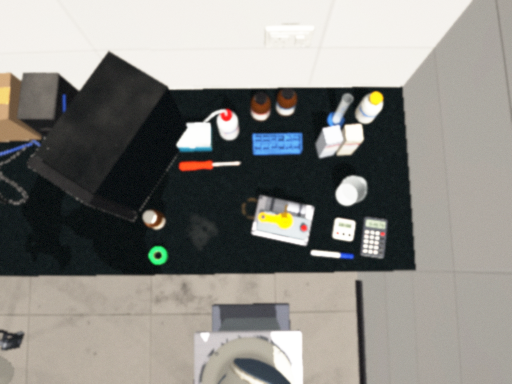

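The top view shows the pump near pixel (282,220), with the yellow guard at (275,218) and the red pin at (303,228). The side view shows it near (268,185). I'll zoom in on both and measure.

```bash
cat > h.py <<'E'
import cv2,numpy as np
from plant import *
def ray(n,uv):
    m=camera_model(n);R=cv2.Rodrigues(np.array(m["rvec"],float))[0];t=np.array(m["tvec"],float).ravel()
    q=cv2.undistortPoints(np.array([[uv]],float),m["intrinsics"],m["D"])[0,0]
    return -R.T@t, R.T@np.array([q[0],q[1],1.])
def onz(n,uv,z):
    c,d=ray(n,uv); return c+d*(z-c[2])/d[2]
def dep(n,uv,depth):
    c,d=ray(n,uv); return c+d*depth
def proj(n,P):
    m=camera_model(n)
    return cv2.projectPoints(np.array([P],float),np.array(m["rvec"],float),np.array(m["tvec"],float),m["intrinsics"],m["D"])[0][0,0]
def tri(a,b):
    (c1,d1),(c2,d2)=ray("side",a),ray("top",b)
    s=np.linalg.lstsq(np.c_[d1,-d2],c2-c1,rcond=None)[0]
    p,q=c1+d1*s[0],c2+d2*s[1]; return (p+q)/2,np.linalg.norm(p-q)
E
python3 - <<'E'
from h import *
S=np.load("side0.npz");T=np.load("top0.npz")
a=S['p'][150:222,230:302,::-1];b=T['p'][184:256,240:328,::-1]
cv2.imwrite("pics/zs.png",cv2.resize(a,None,fx=8,fy=8,interpolation=cv2.INTER_CUBIC))
cv2.imwrite("pics/zt.png",cv2.resize(b,None,fx=8,fy=8,interpolation=cv2.INTER_CUBIC))
for n,D in(("side",S),("top",T)):
    p=D['p'];d=D['d'];h=cv2.cvtColor(p,cv2.COLOR_RGB2HSV)
    roi=np.zeros(p.shape[:2],bool)
    if n=="side": roi[150:222,240:300]=1
    else: roi[184:256,246:320]=1
    for nm,lo,hi in(("yel",20,35),("red",0,8),("red2",172,180),("blue",100,130)):
        m=(h[...,0]>=lo)&(h[...,0]<=hi)&(h[...,1]>110)&(h[...,2]>70)&roi
        v,u=np.nonzero(m)
        if len(u)==0: continue
        pts=np.array([dep(n,(x,y),d[y,x]) for x,y in zip(u,v)])
        print(n,nm,len(u),u.mean().round(2),v.mean().round(2),(u.min(),u.max(),v.min(),v.max()),pts.mean(0).round(4),pts[:,2].min().round(3),pts[:,2].max().round(3))
        if nm=="yel":
            k=pts[:,2]>.158; print("  tab",u[k],v[k],pts[k].mean(0))
E
```

```text
side yel 215 274.08 169.6 (np.int64(261), np.int64(280), np.int64(157), np.int64(183)) [ 0.4712 -0.0844  0.1566] -0.002 1.281
  tab [272 273 274 272 273 274 272 273 274 275 272 273 274 275 272 273 274 275
 272 273 274 275 270 272 273 274 275 273 274 275 273 276] [158 158 158 159 159 159 160 160 160 160 161 161 161 161 162 162 162 162
 163 163 163 163 164 164 164 164 164 165 165 165 166 169] [ 0.48455218 -0.05240053  0.240332  ]
side red 3 268.67 153.0 (np.int64(267), np.int64(271), np.int64(150), np.int64(159)) [ 0.4423 -0.2454  0.0422] 0.015 0.094
side blue 1 279.0 171.0 (np.int64(279), np.int64(279), np.int64(171), np.int64(171)) [ 0.4519 -0.0916  0.1331] 0.133 0.133
top yel 360 277.28 218.96 (np.int64(258), np.int64(292), np.int64(212), np.int64(228)) [ 0.4683 -0.0913  0.1591] 0.047 1.318
  tab [275 265 277 282 283 284 282 283 284 285 286 287 288 289 281 282 283 284
 285 286 287 288 289 281 282 283 284 285 286 287 288 289 283 284 285 286
 287 288 289 287] [215 217 217 217 217 217 218 218 218 218 218 218 218 218 219 219 219 219
 219 219 219 219 219 220 220 220 220 220 220 220 220 220 221 221 221 221
 221 221 221 227] [ 0.45369678 -0.10333     0.28796493]
top red 22 303.32 227.18 (np.int64(301), np.int64(306), np.int64(225), np.int64(229)) [ 0.4501 -0.1681  0.098 ] 0.09 0.106
top red2 9 303.67 228.44 (np.int64(301), np.int64(306), np.int64(225), np.int64(230)) [ 0.4466 -0.169   0.097 ] 0.091 0.103
```

```bash
sleep 1
```

```text
(no output)
```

View pics/zs.png

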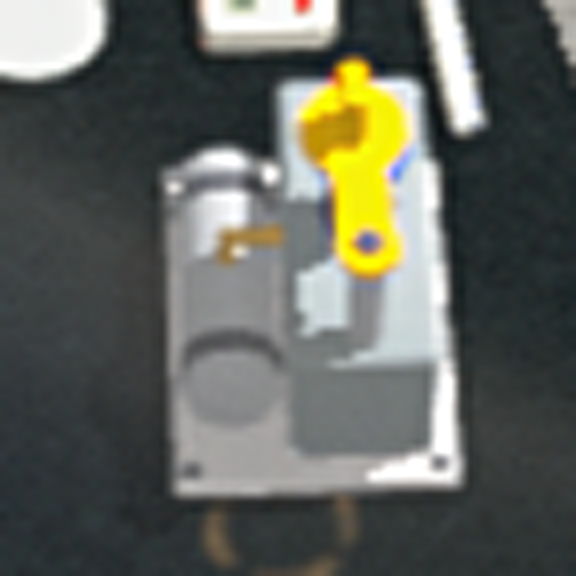

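View pics/zt.png

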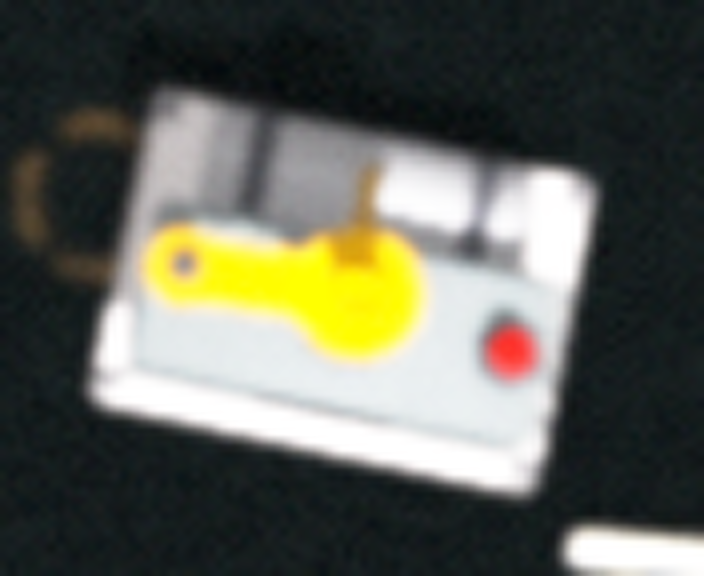

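```bash
python3 - <<'E'
from h import *
def un(z,o): return ((z[0]+.5)/8-.5+o[0],(z[1]+.5)/8-.5+o[1])
T=(240,184);S=(230,150)
ht=un((183,262),T);hs=un((368,241),S)
print("hinge top",onz("top",ht,.151),"side",onz("side",hs,.151),"tri",tri(hs,ht))
pt=(303.45,227.5)
for z in(.10,.105,.11):print("pin",z,onz("top",pt,z))
dt=un((358,295),T); ds=un((352,125),S)
print("disc",onz("top",dt,.146),onz("side",ds,.146),tri(ds,dt))
H=onz("top",ht,.151)
for z in (.10,.105,.11):
    P=onz("top",pt,z);v=(P-H)[:2];print(np.linalg.norm(v),(P+H)/2,np.degrees(np.arctan2(-v[0],v[1]))) 
# base plate corners (zoom)
for z0 in (0.0,0.012):
    C=[onz("top",un(c,T),z0)[:2] for c in((158,88),(597,178),(533,497),(90,402))]
    print(z0,np.round(C,4),[np.round(np.linalg.norm(C[i]-C[(i+1)%4]),4) for i in range(4)],np.mean(C,0))
    for a,b in((0,1),(3,2)): e=C[b]-C[a];print("yaw",np.arctan2(e[0],-e[1]))
D=onz("top",dt,.146); w=(D-H)[:2]; print("arm len",np.linalg.norm(w),"dir(-y ref) ang",np.arctan2(w[0],-w[1]))
E
```

```text
hinge top [ 0.47702852 -0.05149462  0.151     ] side [ 0.47659411 -0.04868279  0.151     ] tri (array([ 0.47662182, -0.05117733,  0.1480136 ]), np.float64(0.0016515443128962914))
pin 0.1 [ 0.44900451 -0.16818621  0.1       ]
pin 0.105 [ 0.44858191 -0.16761681  0.105     ]
pin 0.11 [ 0.44815931 -0.16704741  0.11      ]
disc [ 0.46531042 -0.11117132  0.146     ] [ 0.46538399 -0.10962532  0.146     ] (array([ 0.46521566, -0.11115617,  0.14416147]), np.float64(0.0006276708070971224))
0.1200094628142433 [ 0.46301651 -0.10984041  0.1255    ] 166.4958970091096
0.11955572701654119 [ 0.46280521 -0.10955572  0.128     ] 166.23524661178797
0.11910448428083023 [ 0.46259391 -0.10927102  0.1305    ] 165.97261572933556
0.0 [[ 0.5619 -0.0459]
 [ 0.5241 -0.215 ]
 [ 0.4017 -0.1862]
 [ 0.4407 -0.0178]] [np.float64(0.1733), np.float64(0.1257), np.float64(0.1728), np.float64(0.1244)] [ 0.48211003 -0.11622784]
yaw -0.22004528767987297
yaw -0.22756725423388013
0.012 [[ 0.5599 -0.0457]
 [ 0.5225 -0.2133]
 [ 0.4012 -0.1848]
 [ 0.4399 -0.0179]] [np.float64(0.1717), np.float64(0.1245), np.float64(0.1712), np.float64(0.1232)] [ 0.48087133 -0.11543801]
yaw -0.22004528767987303
yaw -0.22756725423388027
arm len 0.06081629387955495 dir(-y ref) ang -0.19389281932062863
```

Rays agree: the hinge-to-pin distance is 120 mm against a nominal 120, and the arm measures 61 mm against 60. Yaw is about -0.228, the plunger is at about (0.463, -0.110), and the guard is nearly at 0. Next I'll close the fingers and move to the front of the tab.

```bash
cat >> h.py <<'E'
psi=-0.228
H=np.array([.4768,-.0508]); PL=np.array([.463,-.1097]); ZT=.173
def rz(a): c,s=np.cos(a),np.sin(a); return np.array([[c,-s],[s,c]])
def att(a): # tool x = -(push dir at world angle a), z down
    c,s=np.cos(a),np.sin(a); return np.array([[-c,-s,0],[-s,c,0],[0,0,-1.]])
def att(a):
    c,s=np.cos(a),np.sin(a); X=np.array([-c,-s,0]);Z=np.array([0,0,-1.]);return np.c_[X,np.cross(Z,X),Z]
def toolpt(th,back,tipz):
    r=rz(psi+th)@np.array([0,-.06]); t=rz(psi+th)@np.array([1.,0])
    return np.r_[H+r-back*t,tipz+ZT]
E
python3 - <<'E'
from h import *
for th in (0,.4,.8,1.2,1.5):
  for f in(0,.5,1): 
    print(th,f,toolpt(th,.016,.158).round(3),np.round(inverse_kinematics(toolpt(th,.016,.158),att(psi+f*th)),2))
print(inverse_kinematics([.13,.42,.43],read_tool_rot()))
gripper_close(30); print(read_gripper_width(),read_time())
movel([.14,.43,.43],0.25); print(read_joints(),read_time())
movep(toolpt(0,.04,.23),att(psi)); print(read_joints(),read_tool_pos(),read_time())
p,d=read_camera("top"); cv2.imwrite("pics/t1.png",cv2.resize(p[150:290,200:360,::-1],None,fx=4,fy=4))
p,d=read_camera("side"); cv2.imwrite("pics/s1.png",cv2.resize(p[120:240,210:350,::-1],None,fx=5,fy=5))
print(read_contact_force())
E
```

```text
0 0 [ 0.448 -0.106  0.331] [-0.36  0.37  1.83 -0.    0.94 -1.7 ]
0 0.5 [ 0.448 -0.106  0.331] [-0.36  0.37  1.83 -0.    0.94 -1.7 ]
0 1 [ 0.448 -0.106  0.331] [-0.36  0.37  1.83 -0.    0.94 -1.7 ]
0.4 0 [ 0.471 -0.113  0.331] [-0.36  0.4   1.77 -0.    0.97 -1.7 ]
0.4 0.5 [ 0.471 -0.113  0.331] [-0.36  0.4   1.77 -0.    0.97 -1.9 ]
0.4 1 [ 0.471 -0.113  0.331] [-0.36  0.4   1.77 -0.    0.97 -2.1 ]
0.8 0 [ 0.496 -0.11   0.331] [-0.34  0.42  1.72 -0.    1.   -1.68]
0.8 0.5 [ 0.496 -0.11   0.331] [-0.34  0.42  1.72 -0.    1.   -2.08]
0.8 1 [ 0.496 -0.11   0.331] [-0.34  0.42  1.72 -0.    1.   -2.48]
1.2 0 [ 0.517 -0.098  0.331] [-0.3   0.45  1.68 -0.    1.02 -1.64]
1.2 0.5 [ 0.517 -0.098  0.331] [-0.3   0.45  1.68 -0.    1.02 -2.24]
1.2 1 [ 0.517 -0.098  0.331] [-0.3   0.45  1.68 -0.    1.02 -2.84]
1.5 0 [ 0.529 -0.084  0.331] [-0.27  0.46  1.65 -0.    1.03 -1.61]
1.5 0.5 [ 0.529 -0.084  0.331] [-0.27  0.46  1.65 -0.    1.03 -2.36]Traceback (most recent call last):
  File "<stdin>", line 4, in <module>
    return _wrapfunc(a, 'round', decimals=decimals, out=out)
    return _wrapit(obj, method, *args, **kwds)
    result = getattr(arr, method)(*args, **kwds)
TypeError: unsupported operand type(s) for *: 'NoneType' and 'float'
```

Rotating fully with the guard would run joint 6 out of range. A half turn of the tool fixes that, since it gives the same shape.

```bash
cat >> h.py <<'E'
_att=att
def att(a): return _att(a+np.pi)
E
python3 - <<'E'
from h import *
for th in (0,.8,1.5):
    print(th,np.round(inverse_kinematics(toolpt(th,.016,.158),att(psi+th)),2))
print(inverse_kinematics([.14,.43,.43],read_tool_rot()))
gripper_close(30); print(read_gripper_width(),read_time())
movel([.14,.43,.43],0.25); print(read_joints(),read_time())
movep(toolpt(0,.04,.23),att(psi)); print(read_joints(),read_tool_pos(),read_time())
p,d=read_camera("top"); cv2.imwrite("pics/t1.png",cv2.resize(p[150:290,200:360,::-1],None,fx=4,fy=4))
p,d=read_camera("side"); cv2.imwrite("pics/s1.png",cv2.resize(p[120:240,210:350,::-1],None,fx=5,fy=5))
print(read_contact_force())
E
```

```text
0 [-0.36  0.37  1.83 -0.    0.94  1.44]
0.8 [-0.34  0.42  1.72 -0.    1.    0.66]
1.5 [-0.27  0.46  1.65 -0.    1.03  0.03]
[ 1.12387880e+00  2.21522480e-01  1.71292511e+00 -5.89097276e-05
  1.20825022e+00 -1.27099678e-01]
-0.00010300176427821514 0.8667
[ 1.12392844e+00  2.22410082e-01  1.71120570e+00  3.87292194e-05
  1.20676461e+00 -1.27009111e-01] 1.7167
[-3.67803468e-01  2.30608362e-01  1.78794088e+00  1.83095343e-04
  1.12312526e+00  1.42928289e+00] [ 0.42441689 -0.09964368  0.403001  ] 3.875
[-0.15389009  0.28128576  0.26974422]
```

View pics/s1.png

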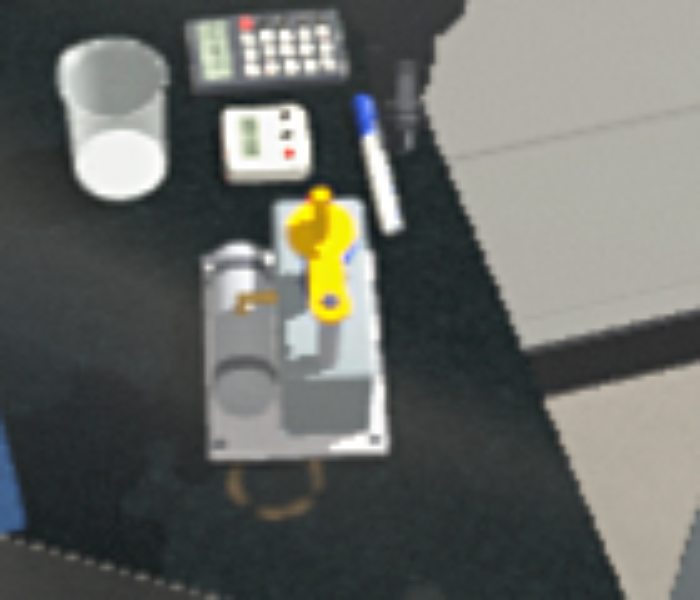

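View pics/t1.png

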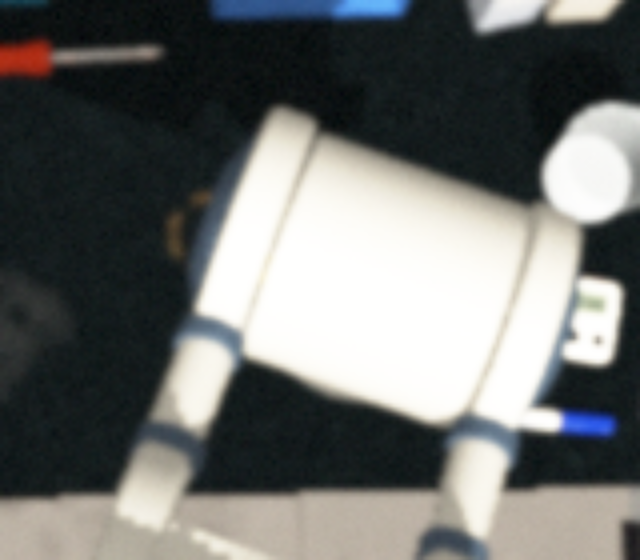

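The top view shows the arm over the pump, hiding it. The side view shows no tool near the tab, only something dark at crop (405,90). I'll check where the tip should appear before I move.

```bash
python3 - <<'E'
from h import *
p=read_tool_pos();R=read_tool_rot();print(R.round(2))
tip=p+R[:,2]*.173;print("tip",tip,proj("side",tip),"tcp",proj("side",p),"hinge check",proj("side",[*H,.151]))
q,d=read_camera("side"); cv2.imwrite("pics/s2.png",q[:,:,::-1])
E
```

```text
[[ 0.97 -0.22  0.  ]
 [-0.22 -0.97  0.  ]
 [ 0.   -0.   -1.  ]]
tip [ 0.42444166 -0.09961294  0.23002769] [287.77827753 148.22286514] tcp [290.72335391 108.14923774] hinge check [275.31162902 179.17766994]
```

```bash
sleep 1
```

```text
(no output)
```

View pics/s2.png

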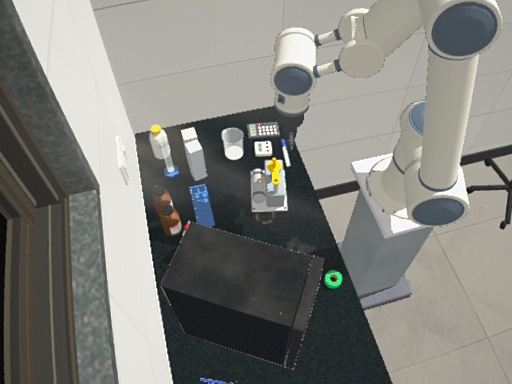

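The side view shows the closed fingers at about (291,148), which matches the prediction (288,148). They stand in front of the tab at (275,160). Now I'll descend and sweep along the arc.

```bash
python3 - <<'E'
from h import *
zt=.158
movel(toolpt(0,.04,zt),.1); print(read_contact_force().round(2))
movel(toolpt(0,.026,zt),.05); print(read_contact_force().round(2))
for th in (0.05,.3,.5,.7,.9,1.1,1.3,1.45):
    movel(toolpt(th,.016,zt),.08,att(psi+th)); print(th,read_contact_force().round(2),read_time())
q,d=read_camera("side"); cv2.imwrite("pics/s3.png",cv2.resize(q[90:240,210:350,::-1],None,fx=4,fy=4))
E
```

```text
[ 0.34 -0.66  0.33]
[-0.58 -0.4   0.23]
0.05 [-0.33  0.16  0.18] 5.6417
0.3 [-0.19  0.35 -0.32] 6.0417
0.5 [ 0.29  0.06 -0.22] 6.3917
0.7 [0.16 0.63 0.37] 6.7417
0.9 [-0.17 -0.25  0.03] 7.0917
1.1 [-0.62  0.03 -0.5 ] 7.4417
1.3 [ 0.68  0.06 -0.19] 7.7917
1.45 [ 0.11 -0.03  0.71] 8.0917
```

```bash
sleep 1
```

```text
(no output)
```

View pics/s3.png

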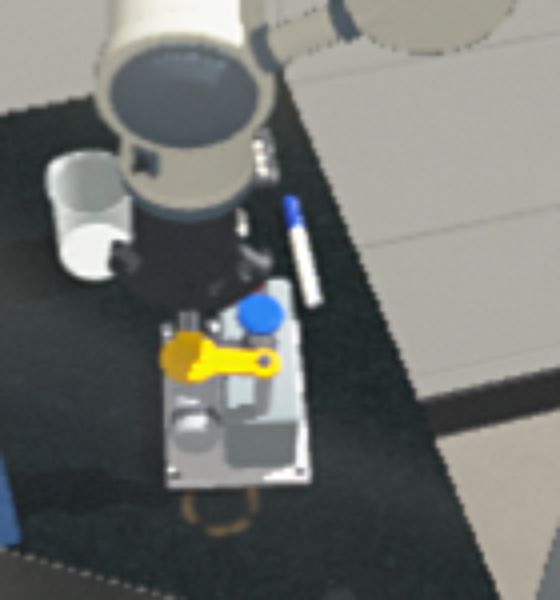

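The side view shows the guard swung about 1.5 rad: disc at crop (188,355), hub at (265,360). The blue head is exposed at (261,313). I'll retreat, check the plunger position, and make the first press.

```bash
python3 - <<'E'
from h import *
print("head side@.135",onz("side",(210+261.5/4-.5,90+313.5/4-.5),.135), "hyp",PL)
movel(toolpt(1.45,.03,.158),.1); movel(toolpt(1.45,.03,.195),.15)
movel(np.r_[PL,.195+ZT],.15)
p,d=read_camera("side"); h=cv2.cvtColor(p,cv2.COLOR_RGB2HSV)
cv2.imwrite("pics/s4.png",cv2.resize(p[120:220,220:320,::-1],None,fx=6,fy=6))
movel(np.r_[PL,.145+ZT],.1); wait(.2)
f0=read_contact_force()
for z in (.139,.136,.134,.131,.128,.125,.1225):
    movel(np.r_[PL,z+ZT],.05); wait(.1); print(z,(read_tool_pos()[2]-ZT).round(4),read_contact_force().round(2),read_time())
p,d=read_camera("side")
cv2.imwrite("pics/s5.png",cv2.resize(p[120:220,220:320,::-1],None,fx=6,fy=6))
E
```

```text
head side@.135 [ 0.46172656 -0.10599815  0.135     ] hyp [ 0.463  -0.1097]
0.139 0.139 [ 0.28  0.55 -0.46] 10.6583
0.136 0.136 [-0.62  0.59  1.11] 11.0083
0.134 0.1342 [-1.25  0.35  6.85] 11.3583
0.131 0.1312 [-0.63  1.03  7.51] 11.7083
0.128 0.1282 [-1.93  0.37  7.91] 12.0583
0.125 0.1252 [-1.66  0.68  9.54] 12.4083
0.1225 0.1228 [-1.03  0.4   9.88] 12.7583
```

```bash
sleep 1
```

```text
(no output)
```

View pics/s4.png

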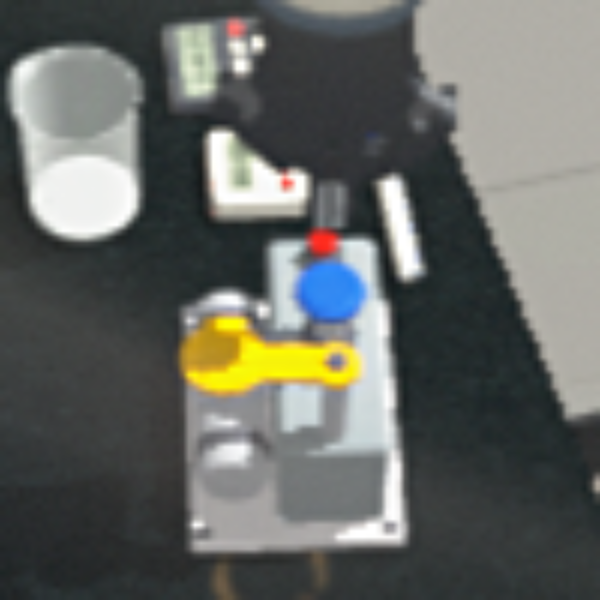

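View pics/s5.png

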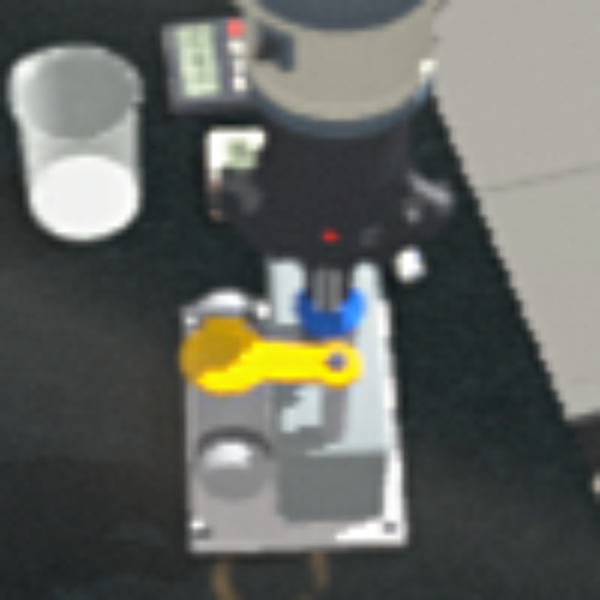

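The fingertip sits on the head. Contact began at 0.135 and the force rose from 7 N to 10 N, as specified. Now I'll repeat the strokes, then look.

```bash
python3 - <<'E'
from h import *
movel(np.r_[PL,.140+ZT],.08); wait(.3)
for i in range(5):
    movel(np.r_[PL,.1215+ZT],.06); wait(.1); a=read_tool_pos()[2]-ZT; f=read_contact_force()[2]
    movel(np.r_[PL,.140+ZT],.08); wait(.3); print(i,a.round(4),f.round(1),read_contact_force().round(1),read_time())
movel(np.r_[PL,.20+ZT],.15)
p,d=read_camera("side")
cv2.imwrite("pics/s6.png",cv2.resize(p[130:200,240:310,::-1],None,fx=8,fy=8,interpolation=cv2.INTER_CUBIC))
E
```

```text
0 0.1214 9.5 [-0.1 -0.5 -0.2] 14.7167
1 0.1214 8.9 [0.1 0.2 0.1] 15.9583
2 0.1214 9.9 [-0.5 -0.7  0.7] 17.2
3 0.1214 9.5 [ 0.3  0.6 -0.1] 18.4417
4 0.1214 9.0 [ 0.4 -0.3 -0.1] 19.6833
```

```bash
sleep 1
```

```text
(no output)
```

View pics/s6.png

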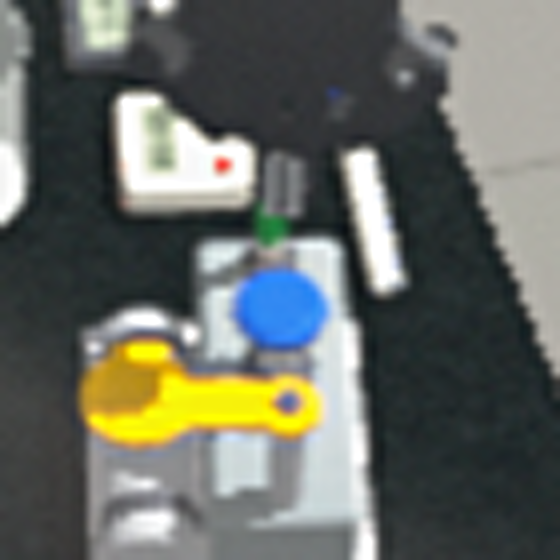

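The side view shows the guard still open and the green rod up at (270,228), with the cap hidden behind the fingers. A pale patch near (265,255) may be the white foot. I'll make two more harmless strokes, then back off for a clear look.

```bash
python3 - <<'E'
from h import *
movel(np.r_[PL,.140+ZT],.15)
for i in range(2):
    movel(np.r_[PL,.1212+ZT],.06); wait(.1); f=read_contact_force()[2]
    movel(np.r_[PL,.140+ZT],.08); wait(.35); print(i,f.round(1),read_contact_force().round(1),read_time())
movel(np.r_[PL,.26+ZT],.2)
movep([.14,.43,.43],att(psi+1.45)); print(read_time(),read_tool_pos())
for n in("side","top"):
    p,d=read_camera(n); np.savez(n+"7.npz",p=p,d=d)
    c=p[130:205,230:305] if n=="side" else p[184:256,240:328]
    cv2.imwrite(f"pics/{n}7.png",cv2.resize(c[:,:,::-1],None,fx=8,fy=8,interpolation=cv2.INTER_CUBIC))
E
```

```text
0 10.0 [ 0.7 -0.5  0.6] 22.1333
1 10.0 [0.5 0.1 0.1] 23.4333
26.4333 [0.14060011 0.42986026 0.42995667]
```

```bash
sleep 1
```

```text
(no output)
```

View pics/side7.png

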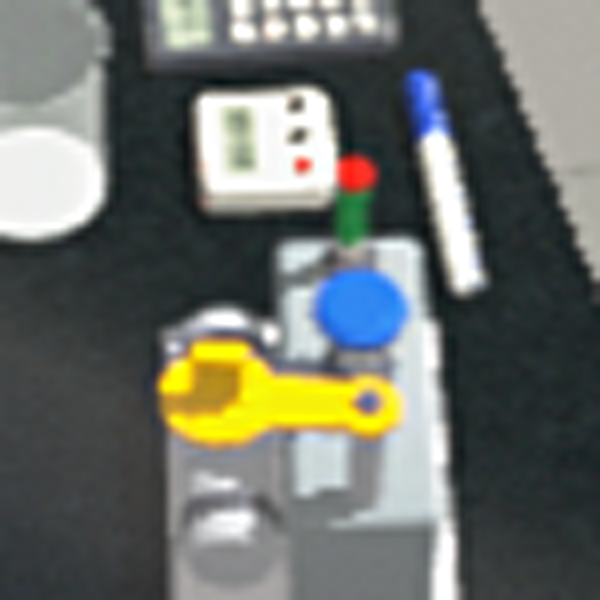

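View pics/top7.png

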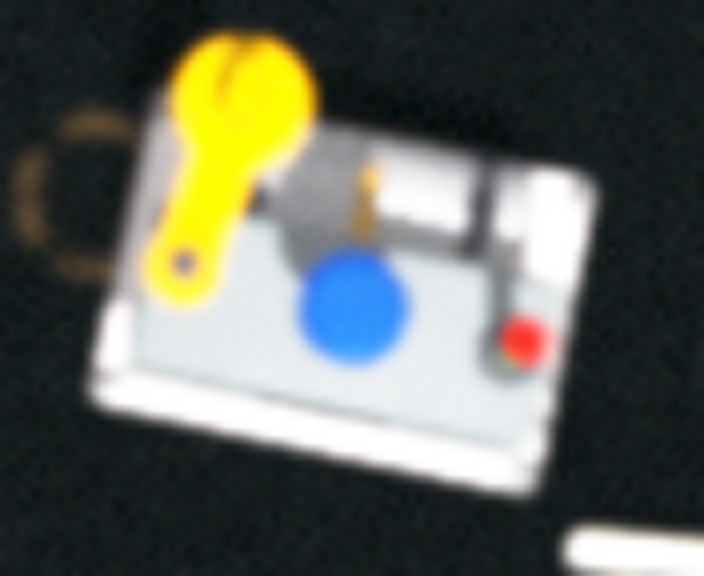

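The side view shows the red cap at crop (357,174), green rod below, a pale foot at (353,255) and the blue head up. The top view shows the guard arm swung well away. I'll triangulate the pin height and guard angle.

```bash
python3 - <<'E'
from h import *
C={}
for n,(x0,x1,y0,y1) in(("side",(270,279,145,160)),("top",(298,312,220,234))):
    p=np.load(n+"7.npz")["p"]; h=cv2.cvtColor(p,cv2.COLOR_RGB2HSV)
    m=((h[...,0]<9)|(h[...,0]>171))&(h[...,1]>120)&(h[...,2]>80)
    v,u=np.nonzero(m[y0:y1,x0:x1]); C[n]=(u.mean()+x0,v.mean()+y0); print(n,len(u),C[n])
P,g=tri(C["side"],C["top"]); print("cap",P,"gap",g)
un=lambda z,o:((z[0]+.5)/8-.5+o[0],(z[1]+.5)/8-.5+o[1])
print("plunger tri",tri(un((362,308),(230,130)),un((354,306),(240,184))))
D=onz("top",un((243,103),(240,184)),.146);hh=onz("top",un((183,262),(240,184)),.151)
w=(D-hh)[:2];print("guard",np.linalg.norm(w),np.arctan2(w[0],-w[1])-psi)
xy=np.array([.4488,-.1676]); o=rz(psi)@np.array([0,-.06])
for z in(.136,.138,.142,.146): print(z,proj("side",[*(H+2*o),z]),proj("top",[*(H+2*o),z]))
p=np.load("side7.npz")["p"]
for v in range(148,172): print(v,p[v,272:277].tolist())
E
```

```text
side 21 (np.float64(274.0), np.float64(151.0))
top 23 (np.float64(304.9130434782609), np.float64(226.2173913043478))
cap [ 0.44796085 -0.16673692  0.14620893] gap 0.0012901396874980253
plunger tri (array([ 0.46196592, -0.11021731,  0.12929873]), np.float64(0.0027689307796579295))
guard 0.05940772407775504 1.4241309120099943
0.136 [273.16983177 152.80014623] [304.71466272 226.13193956]
0.138 [273.18254717 152.41864748] [304.7974901  226.06691078]
0.142 [273.2080528  151.65316119] [304.96397611 225.93619921]
0.146 [273.23365862 150.88434022] [305.13157973 225.80460832]
148 [[76, 89, 82], [15, 33, 33], [32, 42, 44], [31, 45, 48], [26, 41, 42]]
149 [[105, 87, 80], [112, 30, 29], [132, 46, 46], [98, 48, 50], [46, 44, 46]]
150 [[242, 95, 86], [255, 37, 25], [255, 45, 33], [247, 51, 42], [135, 43, 41]]
151 [[244, 93, 83], [253, 36, 24], [255, 47, 34], [255, 51, 41], [213, 49, 44]]
152 [[225, 93, 87], [255, 33, 23], [255, 43, 29], [255, 49, 38], [193, 46, 42]]
153 [[136, 100, 92], [178, 51, 37], [197, 51, 35], [164, 71, 48], [95, 61, 47]]
154 [[67, 113, 77], [68, 108, 58], [69, 116, 63], [57
[... 757 characters left out ...]
2], [121, 132, 169]]
164 [[56, 118, 234], [51, 133, 251], [51, 135, 252], [50, 136, 252], [53, 135, 251]]
165 [[44, 136, 249], [47, 138, 247], [45, 137, 245], [44, 135, 245], [40, 133, 244]]
166 [[45, 137, 244], [51, 137, 243], [50, 137, 243], [50, 137, 243], [49, 135, 242]]
167 [[49, 136, 242], [48, 136, 242], [50, 136, 242], [46, 134, 242], [51, 136, 242]]
168 [[47, 136, 242], [49, 136, 242], [51, 137, 242], [49, 136, 242], [50, 137, 242]]
169 [[49, 137, 244], [50, 137, 243], [49, 136, 242], [50, 136, 242], [43, 133, 242]]
170 [[45, 129, 242], [49, 136, 244], [50, 137, 243], [49, 137, 242], [48, 135, 243]]
171 [[42, 115, 229], [46, 124, 235], [49, 130, 239], [52, 134, 242], [52, 138, 244]]
```

The cap triangulates to z = 0.146, which is fully out, and a whitish foot shows under the green rod. The guard is at about 1.42 rad. The head is at side pixel (274.8,168.1), against (274.9,168.2) before any press, so it is back up. I'm handing in.

```bash
python3 - <<'E'
from h import *
a=np.load("side0.npz")["p"].astype(int);b=np.load("side7.npz")["p"].astype(int)
d=(abs(a-b).sum(2)>90)
print("beaker/timer/marker changed px:",d[125:160,220:245].sum(),d[138:158,253:271].sum(),d[135:170,281:295].sum())
print(read_contact_force().round(2),read_time()); hand_in()
E
```

```text
beaker/timer/marker changed px: 0 0 0
[ 0.18  0.18 -0.65] 26.5333
the job is handed in; nothing more can be done
```

I swung the guard open by its tab with the closed fingers and pressed the plunger eight times, about 12–14 mm each (9–10 N at the bottom). I then backed the arm off to the left and handed in at 26.5 s; the hand-in gave no verdict.

Last checks, from camera images taken just before hand-in:
- **Pin:** the red cap triangulates to 146 mm high, and a whitish foot shows below the green rod, so it is fully out.
- **Guard:** it measures about 1.42 rad, well past the 1 rad needed.
- **Plunger:** the head is at the same place in the side image as before the first press, so it is back up. Its triangulated height came out low, about 129 mm against 135 mm, with a 2.8 mm gap between the rays. I put that down to picking the centre of the rounded head by eye.
- **Bystanders:** beaker, timer and marker show no changed pixels in the side view. I did not compare the bottle, label roll or screwdriver before and after, but the arm did not work near them.
- **Robot:** the force reading at hand-in was only sensor noise, under 1 N.

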